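# Hold the spice grinder's bayonet lid at its half-way pulse position

## Robot

A 6-joint arm with a two-finger parallel gripper is mounted at the origin on the work surface. World frame = base frame: x ahead of the robot, y to its left, z up, the work surface at z = 0. Lengths are in m, angles in rad, forces in N, time in s.
With the tool pointing down it reaches from about 0.275 to 0.75 m from the base axis. Payload 10.2 kg.
Tool frame: the origin (TCP) lies midway between the tips of the shut fingers; the grasp point (between the pads) lies 19 mm behind it (env.grip_point_offset is the z of the grasp point in the tool frame, in m); z points along the fingers, y is the line along which they close (so a half turn about z gives the same grasp; the last joint's range is limited). The gripper opens to 88 mm and grips with 3 to 60 N. Pads are 18 mm wide; open, the fingers measure 123 mm over their backs; the gripper's body (75 mm by 187 mm) begins 45 mm behind the grasp point.
Start: joints at [-1.458, 0.313, 1.498, -0, 1.331, -0.223], TCP at [0.173, -0.496, 0.239] pointing down, gripper open.
Joint ranges: [-2.94, 2.94], [-0.97, 2.17], [0.19, 2.56], [-1.23, 4.37], [0.02, 3.11], [-2.88, 2.88]. Speed limits (rad/s): [2.39, 2.39, 3.01, 3.14, 3.14, 3.14].

## Interface

Orientations are given as a unit quaternion [x, y, z, w].
In Python, from rig import env gives the robot as it stands.
- The arm moves only by the tool servo_tool, never from a script. Its argument "moves" is a list of rows, each a list of 6 numbers: the shift along the tool's x, y, z in units of 30 mm (1.0 is 30 mm), then the turn, a rotation vector about the tool's x, y, z in units of 6 degrees (1.0 is 6 degrees). A call has 1 to 20 rows; each row is the pose to reach, as a shift and turn from the pose commanded when the call began, along the tool's axes at that moment; what a row does not reach only later rows make up. A row lasts 1/12 s, in which the tool goes at most 41.7 mm and 7.16 degrees, less where a joint would pass 70% of its speed; a pose out of reach is approached as far as the arm can. A call with a gripper value outside its range is refused whole. "fingers" is the opening, from -1 (shut) to 1 (fully open), set as the call begins (left out, the last holds). The fingers move at their own pace and stop on an object; "newtons" is the grip in N (left out, the last holds). Time passes only in rows, so rows that repeat a pose let the fingers close. It gives the time, the measured TCP pose, the force, the opening and the grip force at its end, in the units of the state.
- env.observe(): the state, without advancing time (a new reading comes with each control period).
- env.grab_frame(name): name is "scene" or "side" or "wrist"; returns a dict with "image" (480x640x3 uint8, red, green, blue), "mtx" (3x3 intrinsics, pixels), "xyz" and "rotation" of the camera in the world. Camera axes: x right, y up, looking along -z (the intrinsics and any distortion apply to the point x, -y, -z); pixel columns grow to the right and rows downward; lengths in m; the calibration is good to about 2 mm. A picture is of the moment at which its call begins. There is no depth.
- env.finish_job(): hands the job in; it is judged then, once.
Trained networks look in a picture, given as the dict that the camera call returned (one of the last four; its "shot" number tells which), for a name from the list of things; names that differ only in an ending like _2 or _b are one class to them, and where a whole thing is asked for, a point or a joint stands for the part that bears it (a point fixed in the world has none). Each returns a list of dicts, best first, with "p" (0 to 1); they miss things now and then, are a little off and sometimes report something else, mostly with a low value. They report only what shows in the picture. A call takes as long as a camera call. They do not tell look-alikes from the thing itself.
- env.look_for(name, picture): "uv" ([column, row] in pixels, amid what is visible of it).
- env.outline_of(name, picture): "mask" (480x640 bool, what is visible of it) and "uv" ([column, row] in pixels, amid what is visible of it).
- env.landmark_of(name, picture): "uv" ([column, row] in pixels: a listed point, or the origin of a listed thing).
The state is a dict: "t": time; "qpos": joint angles; "dq": joint speeds; "joint_torque": joint torques, N m; "tcp_pos": TCP position; "orientation": TCP orientation; "wrist_force": force on the tool from outside, world axes, zero at the start; "torque": the same for the moment, N m; "finger_gap": finger opening in m; "gripper_force": force on a finger pad.
Only numpy, scipy, OpenCV 4.12 (cv2) and the standard library are available. Lean on these libraries where they do the work, as an engineer would, in place of code of your own. Each camera call takes 0.05 s, during which the arm holds its last target. There are 200 camera calls.

## Task

The freshly washed spice grinder needs a pulse to spin its blade dry. Take its lid from the wooden tray, lower it onto the grinder so that its two tabs drop through the two notches of the collar and its flange sits down on the rim, then twist it clockwise seen from above to the half-way pulse mark, an eighth of a turn; never go on to the lock click at the quarter turn. The lid springs back if let go, so finish while still gripping it and keeping it steady at the pulse mark; leave the butter bell, sugar shaker, pepper mill and egg cup standing where they are.

Things in the scene. Friction and masses are not known exactly. Their poses are not given: they have to be found in the camera images.
- grinder: Electric spice grinder held fast by its suction foot, round steel housing 104 to 112 mm across, 125 mm high without lid. Origin: centre of its underside on the table, z up. At its top a white collar with a 7 mm thick inner lip (opening 80 mm diameter) cut by two notches at its own +x and -x; under the lip a channel of 96 mm diameter. Either lid tab may go into either notch.
- grinder_collar (a point): Centre of the collar's rim, on the grinder's axis, 125 mm above the table; axes as grinder.
- notch (a point): Middle of the +x notch in the lip, at rim height, 44 mm from the axis; the other lies half a turn round. Each notch is 20 mm wide and reaches out to 48 mm from the axis. A raised round dot outside the collar marks each notch.
- pulse_mark (a point): Long raised rib outside the collar, 56 mm from the axis, at rim height, 45 degrees clockwise (from above) of the +x notch: the half-way pulse position for the grip bar and its pointer. The same rib stands half a turn round. A pair of short ribs at 85 degrees marks the lock.
- switch_ring (a joint): Spring-returned ring under the lip, pushed round by the lid's tabs in 20 mm wide pockets, lagging the lid by about 0.08 rad. 0 = rest, pockets under the notches; grows clockwise from above (rad), stop at 1.45. Pulse: about 0.70 here, lid 0.785 past the notches. From about 1.0 the tabs ride onto spring balls, then click into lock. It pushes back 0.08 N m at 0, 0.18 half way, 0.28 near lock.
- lid: Grey plastic lid, 130 g (+-20 %), 77 mm high, right way up on the tray. Origin: centre of its underside, z up. From below: skirt 76 mm diameter (tapered below 6 mm height), 14 mm high; flange 96 mm diameter at 14 to 18 mm; dome to 48 mm; grip bar on top. Seated, the flange is on the collar rim and the origin 14 mm below the rim (111 mm above the table), with 2 mm play.
- lid_grip (a point): Point to grip, on the lid's axis 72 mm above its origin (fingertips 19 mm below it clear the dome), in the straight grip bar that runs along the lid's own x, in line with the two tabs: 58 mm long, 14 mm thick (along y), from 47 to 77 mm above the origin. Axes as lid.
- lid_tab (a point): Outer end of the +x tab, 44 mm from the lid's axis, 2.5 mm above its underside; a second tab lies half a turn round. Tabs are 12 mm wide and 5 mm high at the foot of the skirt; a small pointer on the flange stands above each. Seated, their tops are 2 mm under the lip.
- tray: Loose wooden tray, 200 x 260 mm (its own x, y), 18 mm high with 9 mm walls and a 9 mm floor; the lid stands on its inner floor. Origin: centre of its underside.
- butter_bell: White porcelain butter bell with knobbed lid, 98 mm across, 90 mm high, loose. Origin: centre of its underside. Leave alone.
- sugar_shaker: Blue glass sugar shaker with steel top, 72 mm across, 146 mm high, loose. Origin: centre of its underside. Leave alone.
- pepper_mill: Dark wood and steel pepper mill with a push button on top, 58 mm across, 158 mm high, loose. Origin: centre of its underside. Leave alone.
- egg_cup: Stainless steel egg cup, 50 mm across, 50 mm high, loose. Origin: centre of its underside. Leave alone.
Mind the look-alikes: they are no part of the job. Leave any orange or turquoise look-alike of the lid alone.

How it is judged:
On the way, in this order (a step that is already met when the one before it is completed fails the run):
1. the lid is lifted off the tray in the fingers (contact force between the fingers and lid above 1 N and height (world z) of lid above 0.05 m and contact force between lid and tray below 0.05 N), for 0.1 s.
2. the lid is down in the collar, its tabs through the notches and below the lip, not yet twisted on (z of lid in the frame of grinder between 0.105 and 0.1135 m and horizontal distance between lid and grinder below 0.005 m and angle between the x axis of lid and the x axis of grinder, either way round below 0.4 rad), for 0.1 s.
At the end, for the whole second after the job is handed in: Lid seated with its tabs under the lip (at most 3.5 mm above its seat, 5 mm off axis, 0.08 rad tilt), twisted 0.785 +- 0.2 rad clockwise from the notches, switch ring at 0.45 to 1.05, still, gripped with over 2 N; butter bell, shaker, mill and egg cup moved under 15 mm (angle between the x axis of lid and the x axis of grinder, either way round between 0.585 and 0.985 rad and value of joint switch_ring between 0.45 and 1.05 rad and z of lid in the frame of grinder between 0.105 and 0.1145 m and horizontal distance between lid and grinder below 0.005 m and angle between lid's own z axis and vertical below 0.08 rad and contact force between the fingers and lid above 2 N and angular speed of lid below 0.15 rad/s and linear speed of lid below 0.02 m/s and distance of each of butter_bell, sugar_shaker, pepper_mill, egg_cup from where it was at the start of the episode below 0.015 m); the arm keeps its last pose, push and grip.
It fails at once if the lid is twisted on into the lock click (value of joint switch_ring above 1.2 rad).
It fails at once if the butter bell is knocked (distance of butter_bell from where it was at the start of the episode above 0.03 m or angle between butter_bell's own z axis and vertical above 0.3 rad).
It fails at once if the sugar shaker is knocked (distance of sugar_shaker from where it was at the start of the episode above 0.03 m or angle between sugar_shaker's own z axis and vertical above 0.3 rad).
It fails at once if the pepper mill is knocked (distance of pepper_mill from where it was at the start of the episode above 0.03 m or angle between pepper_mill's own z axis and vertical above 0.3 rad).
It fails at once if the egg cup is knocked (distance of egg_cup from where it was at the start of the episode above 0.03 m or angle between egg_cup's own z axis and vertical above 0.3 rad).
It also fails if it takes over 48 s, if anything falls off the work surface, if the arm or the gripper's body presses on something with over 40 N, if the wrist force passes 120 N, or if a joint passes its speed limit or range.

## Working session

There is one attempt and no reset: what is moved stays moved. The work goes in short steps, Python scripts to look and compute and a tool call to move; the robot and the scene stay as the last step left them, time stands still between calls to the robot, and variables do not carry over. Pictures are saved under pics/ and viewed, at most 10 in all, crops included, and the job is handed in when it is done.

Besides the shell and the picture viewer there is one more tool, called after ">>>" as name([rows], argument=value, ...), one row to a line, values as JSON. servo_tool: Moves the arm, as the interface text tells. Its arguments: {"type":"object","properties":{"moves":{"type":"array","items":{"type":"array","items":{"type":"number"}}},"fingers":{"type":"number"},"newtons":{"type":"number"}},"required":["moves"]}

```bash
mkdir -p pics; cat > h.py <<'E'
from rig import env
import numpy as np, cv2
from scipy.spatial.transform import Rotation as R
def rot(f):
    r=np.array(f["rotation"],float)
    return r if r.shape==(3,3) else R.from_quat(r).as_matrix()
def ray(f,uv):
    K=np.array(f["mtx"]); d=np.linalg.inv(K)@np.array([uv[0],uv[1],1.])
    d=rot(f)@(d*[1,-1,-1]); return np.array(f["xyz"]),d/np.linalg.norm(d)
def atz(f,uv,z):
    o,d=ray(f,uv); return o+d*(z-o[2])/d[2]
def proj(f,p):
    c=rot(f).T@(np.array(p)-f["xyz"]); c=np.array(f["mtx"])@(c*[1,-1,-1]); return c[:2]/c[2]
def tri(rs):
    A=0;b=0
    for o,d in rs:
        P=np.eye(3)-np.outer(d,d); A=A+P; b=b+P@o
    return np.linalg.solve(A,b)
def save(f,n): cv2.imwrite("pics/"+n,cv2.cvtColor(f["image"],cv2.COLOR_RGB2BGR))
E
python3 - <<'E'
from h import *
fs=[env.grab_frame(n) for n in("scene","side")]
for f,n in zip(fs,("scene","side")):
    save(f,n+"1.png"); print(f.keys(),f["xyz"])
    for k in("lid","lid_grip","lid_tab","grinder_collar","notch","pulse_mark","tray","butter_bell","sugar_shaker","pepper_mill","egg_cup"):
        for d in env.landmark_of(k,f)[:4]: print(n,k,round(d["p"],2),np.round(d["uv"],1))
print(env.observe())
a=np.hstack([cv2.resize(f["image"],(640,480)) for f in fs])
E
```

```text
dict_keys(['image', 'mtx', 'xyz', 'rotation', 'shot']) [ 1.16383781 -0.46400214  0.74646829]
scene lid 0.89 [356.  224.3]
scene lid 0.83 [246.4 228.5]
scene lid 0.68 [341.2 170.1]
scene lid_grip 0.79 [359.1 200.9]
scene lid_grip 0.22 [201.  280.4]
scene lid_tab 0.94 [231.1 220.1]
scene lid_tab 0.81 [377.3 233.6]
scene lid_tab 0.72 [342.2 184.8]
scene lid_tab 0.59 [225.5 282.5]
scene grinder_collar 0.79 [222.7 263. ]
scene pulse_mark 0.6 [202.5 285. ]
scene pulse_mark 0.29 [356.2 224.2]
scene tray 0.61 [376.9 225.9]
scene butter_bell 0.73 [274.5 399.7]
scene sugar_shaker 0.69 [495.9 268.8]
scene pepper_mill 0.55 [434.  323.4]
scene egg_cup 0.82 [372.4 359. ]
dict_keys(['image', 'mtx', 'xyz', 'rotation', 'shot']) [0.49593704 0.77345645 0.89578085]
side lid 0.81 [421.5 255.1]
side lid 0.64 [352.8 327.1]
side lid 0.63 [467.8 378.7]
side lid_grip 0.82 [427.6 227.9]
side lid_grip 0.75 [352.7 299.7]
side lid_tab 0.95 [439.6 375.4]
side lid_tab 0.77 [328.1 332.6]
side lid_tab 0.69 [446.2 244.4]
side grinder_collar 0.72 [327.1 157.5]
side notch 0.68 [310.4 147.1]
side pulse_mark 0.94 [321.4 1
[... 196 characters left out ...]
rray([-1.45836947e+00,  3.12900346e-01,  1.49774954e+00, -2.54485963e-05,
        1.33100644e+00, -2.23363750e-01]), 'dq': array([-1.24628186e-04, -2.57443288e-06, -1.16002439e-03, -1.68333726e-03,
       -1.10273189e-03,  9.90160605e-04]), 'joint_torque': array([-2.76375931e-04, -4.02115846e+01, -2.52414322e+01,  6.95142383e-02,
        3.19136528e-02, -8.57212626e-06]), 'tcp_pos': array([ 0.17299454, -0.49566295,  0.23870133]), 'orientation': array([ 9.85938156e-01,  1.67110596e-01, -1.05763112e-05, -3.24691137e-05]), 'wrist_force': array([-0.33201221, -0.73274216, -0.27216247]), 'torque': array([0.03110739, 0.00192183, 0.01719075]), 'gripper_force': 0.0, 'finger_gap': 0.08797349013122832}
```

View pics/scene1.png

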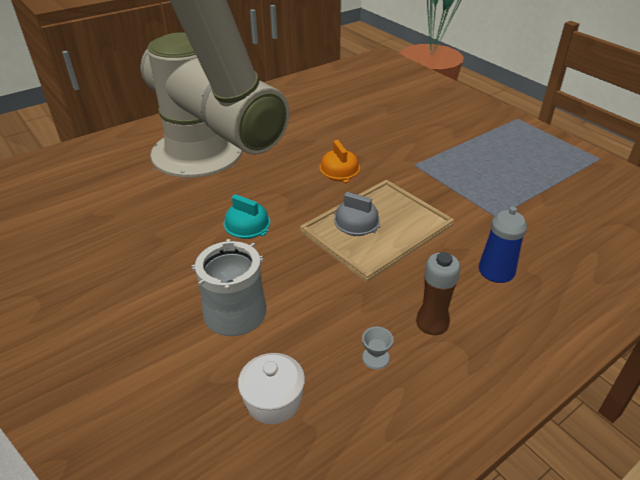

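View pics/side1.png

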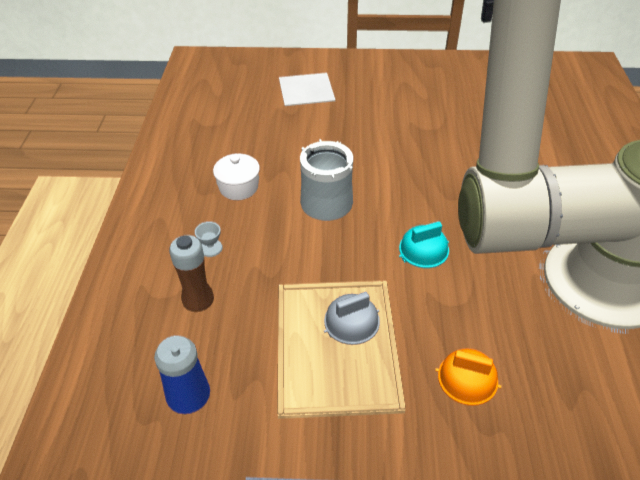

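The scene view shows three lid-shaped things: the grey one on the tray at (356,215), orange at (340,163) and turquoise at (246,215). In the side view they are at (352,318), (469,375) and (425,245). By the description, the grey one on the tray is the lid. The grinder is at scene (230,285).

```bash
python3 - <<'E'
from h import *
fs=[env.grab_frame(n) for n in("scene","side")]
P=lambda a,b:np.round(tri([ray(fs[0],a),ray(fs[1],b)]),4)
print("lid",P((356,224.3),(352.8,327.1)),"grip",P((359.1,200.9),(352.7,299.7)),"collar",P((222.7,263),(327.1,157.5)))
for n,a,b in [("bell",(274.5,399.7),(239.9,187.4)),("shak",(495.9,268.8),(187.6,398.3)),("mill",(434,323.4),(199.3,298.1)),("egg",(372.4,359),(213.2,250.5))]: print(n,P(a,b))
out=[]
for f,b in zip(fs,[[(320,180,80,60),(180,230,100,75)],[(312,285,80,60),(285,128,80,60)]]):
    out.append(np.vstack([cv2.resize(f["image"][y:y+h,x:x+w],(400,300),interpolation=cv2.INTER_CUBIC) for x,y,w,h in b]))
cv2.imwrite("pics/crop1.png",cv2.cvtColor(np.hstack(out),cv2.COLOR_RGB2BGR))
E
```

```text
lid [0.4736 0.1337 0.01  ] grip [0.4788 0.1302 0.0786] collar [ 0.5278 -0.1968  0.1215]
bell [ 0.7221 -0.233   0.0024]
shak [7.373e-01 2.747e-01 5.000e-04]
mill [0.7589 0.074  0.0014]
egg [ 0.7513 -0.0562 -0.0076]
```

View pics/crop1.png

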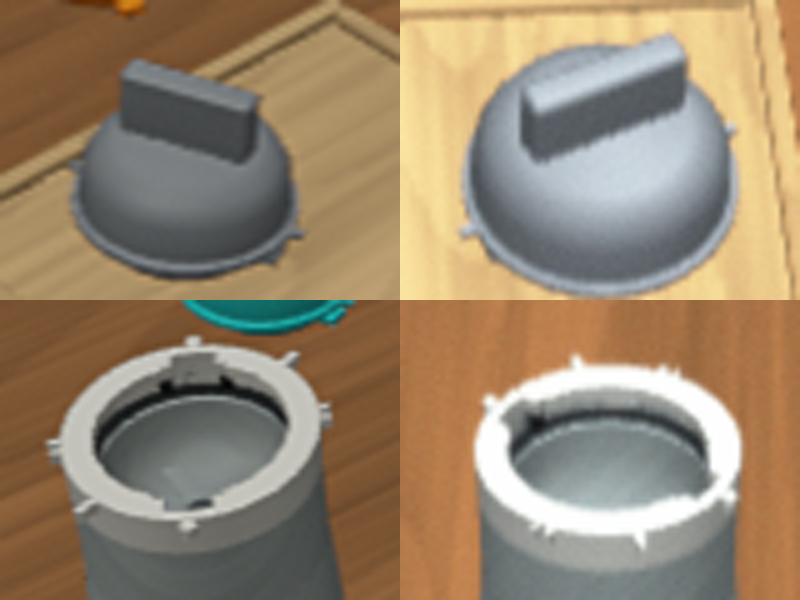

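The crop confirms the grey lid, with its bar and tab pointers at scene (335,214) and (380,226). The notch dots are at scene (228,240) and (227.5,287), and at side (303,149) and (351,167). Next I'll work out the orientations and the pre-grasp move.

```bash
cat >> h.py <<'E'
def delta(p,yaw,pitchless=True):
    """row to put TCP at p, pointing down, with tool x along world angle yaw (mod pi chosen nearest)"""
    s=env.observe(); T=R.from_quat(s["orientation"]); t=np.array(s["tcp_pos"])
    best=None
    for y in (yaw,yaw+np.pi):
        X=np.array([np.cos(y),np.sin(y),0]); Z=np.array([0,0,-1.]); Y=np.cross(Z,X)
        rv=(T.inv()*R.from_matrix(np.stack([X,Y,Z],1))).as_rotvec()
        if best is None or np.linalg.norm(rv)<np.linalg.norm(best): best=rv
    print("row",np.round(T.inv().apply(np.array(p)-t)/.03,2),np.round(np.degrees(best)/6,2),"tcp",np.round(t,4),"q6",round(s["qpos"][5],2),"t",s["t"])
E
python3 - <<'E'
from h import *
fs=[env.grab_frame(n) for n in("scene","side")]
P=lambda a,b:np.round(tri([ray(fs[0],a),ray(fs[1],b)]),4)
ang=lambda a,b:np.degrees(np.arctan2(*(b-a)[1::-1]))
z=.125
A=[atz(fs[0],u,z) for u in((228.25,240.5),(227.5,286.75))];B=[atz(fs[1],u,z) for u in((303,149),(351,167))]
for a in(A,B): print("notch",np.round(a,4),ang(*a),(a[0]+a[1])/2)
z=.086
A=[atz(fs[0],(320+x/5,180+y/5),z) for x,y in((140,65),(253,97))];B=[atz(fs[1],(312+x/5,285+y/5),z) for x,y in((133,100),(275,45))]
for a in(A,B): print("bar",np.round(a,4),ang(*a),(a[0]+a[1])/2)
a=[P((320+77/5,180+168/5),(312+332/5,285+130/5)),P((320+296/5,180+233/5),(312+70/5,285+231/5))];print("ptr",a,ang(*a))
T=R.from_quat(env.observe()["orientation"]).as_matrix();print(T)
f=env.grab_frame("wrist");print("cam in tool",T.T@(np.array(f["xyz"])-env.observe()["tcp_pos"]),T.T@rot(f),env.grip_point_offset)
E
```

```text
notch [[ 0.4851 -0.1637  0.125 ]
 [ 0.5822 -0.2191  0.125 ]] -29.715400537593645 [ 0.53364672 -0.19135789  0.125     ]
notch [[ 0.5779 -0.2164  0.125 ]
 [ 0.4814 -0.1629  0.125 ]] 150.96657815506083 [ 0.52962065 -0.18964785  0.125     ]
bar [[0.4567 0.123  0.086 ]
 [0.5009 0.1459 0.086 ]] 27.337811624094424 [0.47882142 0.1344689  0.086     ]
bar [[0.4989 0.1448 0.086 ]
 [0.452  0.1202 0.086 ]] -152.28528373270166 [0.47540669 0.13249754 0.086     ]
ptr [array([0.4307, 0.1095, 0.0243]), array([0.5206, 0.1552, 0.0247])] 26.946170475099148
[[ 9.44149895e-01  3.29516275e-01 -1.79394858e-05]
 [ 3.29516275e-01 -9.44149895e-01 -8.71068426e-06]
 [-1.98078759e-05  2.31283908e-06 -1.00000000e+00]]
cam in tool [ 0.08544514  0.00152459 -0.1462494 ] [[-5.22314433e-04  9.46051744e-01  3.24015163e-01]
 [ 9.99999821e-01  5.89211683e-04 -1.08360362e-04]
 [-2.93428029e-04  3.24015048e-01 -9.46051882e-01]] -0.0187
```

```bash
python3 -c "
from h import *
delta([.531,-.1905,.25],np.radians(-29.4))"
```

```text
row [14.62 -5.67 -0.38] [0.   0.   8.11] tcp [ 0.173  -0.4957  0.2387] q6 -0.22 t 1.45
```

>>> servo_tool([
  [14.62, -5.67, -0.38, 0, 0, 8.11],
  [14.62, -5.67, -0.38, 0, 0, 8.11],
  [14.62, -5.67, -0.38, 0, 0, 8.11],
  [14.62, -5.67, -0.38, 0, 0, 8.11],
  [14.62, -5.67, -0.38, 0, 0, 8.11],
  [14.62, -5.67, -0.38, 0, 0, 8.11],
  [14.62, -5.67, -0.38, 0, 0, 8.11],
  [14.62, -5.67, -0.38, 0, 0, 8.11],
  [14.62, -5.67, -0.38, 0, 0, 8.11],
  [14.62, -5.67, -0.38, 0, 0, 8.11],
  [14.62, -5.67, -0.38, 0, 0, 8.11],
  [14.62, -5.67, -0.38, 0, 0, 8.11],
  [14.62, -5.67, -0.38, 0, 0, 8.11],
  [14.62, -5.67, -0.38, 0, 0, 8.11],
  [14.62, -5.67, -0.38, 0, 0, 8.11],
  [14.62, -5.67, -0.38, 0, 0, 8.11],
  [14.62, -5.67, -0.38, 0, 0, 8.11],
], fingers=1, newtons=40)

```text
t: 2.87
tcp_pos: [0.5303, -0.1916, 0.2502]
orientation: [0.967, -0.255, 0.0, 0.0]
wrist_force: [-0.2, 0.8, 0.7]
finger_gap: 0.0884
gripper_force: 0.0
```

```bash
python3 - <<'E'
from h import *
f=env.grab_frame("wrist"); save(f,"w1.png")
for k in("grinder_collar","notch","pulse_mark"):
    for d in env.landmark_of(k,f)[:3]: print(k,round(d["p"],2),np.round(d["uv"],1),np.round(atz(f,d["uv"],.125),4))
delta([.476,.133,.20],np.radians(27.2))
E
```

```text
grinder_collar 0.94 [322.2 222.6] [ 0.5363 -0.1934  0.125 ]
notch 0.86 [330.  170.3] [ 0.5699 -0.2195  0.125 ]
pulse_mark 0.61 [377.6 177.1] [ 0.5471 -0.2491  0.125 ]
row [-6.9  -8.51  1.67] [ 0.   -0.   -9.45] tcp [ 0.5307 -0.1911  0.2502] q6 1.53 t 3.0667
```

View pics/w1.png

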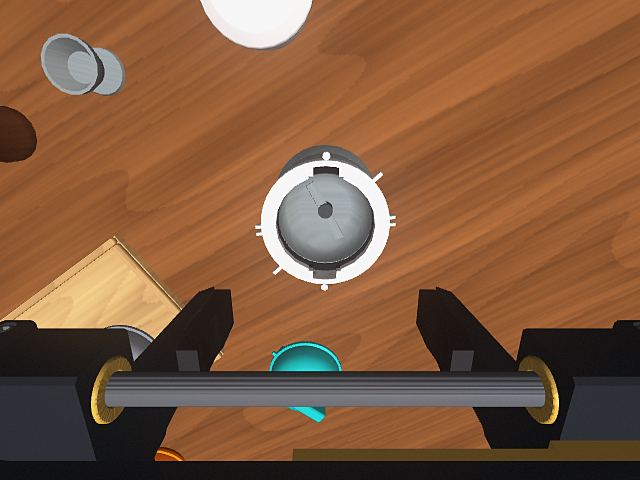

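The wrist view shows the collar centred at about (325,222), with notch dots at (326,156) and (324.5,287.5) and a pulse rib at (378,177), which is clockwise of the notch. I'll refine this with an ellipse fit.

```bash
python3 - <<'E'
from h import *
f=env.grab_frame("wrist"); g=f["image"].astype(int)
m=((g.min(2)>200)).astype(np.uint8); m[:140]=0; m[300:]=0
m=cv2.morphologyEx(m,cv2.MORPH_OPEN,np.ones((9,9)))
cs,h=cv2.findContours(m,cv2.RETR_CCOMP,cv2.CHAIN_APPROX_NONE)
c=max(cs,key=len).reshape(-1,2)
W=np.array([atz(f,u,.125)[:2] for u in c])
from scipy.optimize import least_squares
r=least_squares(lambda p:np.hypot(*(W-p[:2]).T)-p[2],[.531,-.19,.053],loss="soft_l1",f_scale=.001); print("circle",r.x)
a,b=atz(f,(326,156),.125),atz(f,(324.5,287.5),.125)
print("dots",a,b,(a+b)/2,np.degrees(np.arctan2(*(a-b)[1::-1])))
print(proj(f,[.531,-.1905,.125]))
E
```

```text
circle [ 0.53175885 -0.19696266  0.04774708]
dots [ 0.58129138 -0.22156172  0.125     ] [ 0.48488174 -0.16567951  0.125     ] [ 0.53308656 -0.19362061  0.125     ] -30.097995224920325
[323.13410561 229.85387205]
```

>>> servo_tool([
  [-6.9, -8.51, 1.2, 0, 0, -9.45],
  [-6.9, -8.51, 1.2, 0, 0, -9.45],
  [-6.9, -8.51, 1.2, 0, 0, -9.45],
  [-6.9, -8.51, 1.2, 0, 0, -9.45],
  [-6.9, -8.51, 1.2, 0, 0, -9.45],
  [-6.9, -8.51, 1.2, 0, 0, -9.45],
  [-6.9, -8.51, 1.2, 0, 0, -9.45],
  [-6.9, -8.51, 1.2, 0, 0, -9.45],
  [-6.9, -8.51, 1.2, 0, 0, -9.45],
  [-6.9, -8.51, 1.2, 0, 0, -9.45],
  [-6.9, -8.51, 1.2, 0, 0, -9.45],
  [-6.9, -8.51, 1.2, 0, 0, -9.45],
  [-6.9, -8.51, 1.2, 0, 0, -9.45],
])

```text
t: 4.2
tcp_pos: [0.4766, 0.1323, 0.2142]
orientation: [0.972, 0.235, 0.0, 0.0]
wrist_force: [0.3, 0.5, -0.5]
finger_gap: 0.0881
gripper_force: 0.0
```

```bash
python3 - <<'E'
from h import *
f=env.grab_frame("wrist"); save(f,"w2.png")
for k,z in(("lid_grip",.081),("lid",.009),("lid_tab",.0115)):
    for d in env.landmark_of(k,f)[:3]: print(k,round(d["p"],2),np.round(d["uv"],1),np.round(atz(f,d["uv"],z),4))
delta([.476,.133,.062],np.radians(27.2))
E
```

```text
lid_grip 0.88 [422.5 413. ] [ 0.3445 -0.05    0.081 ]
lid_grip 0.64 [141.7 341.6] [0.2969 0.2323 0.081 ]
lid 0.94 [328.2 203.7] [0.4805 0.1281 0.009 ]
lid 0.92 [175.2 303.8] [0.2974 0.2298 0.009 ]
lid 0.8 [407.4 362.3] [ 0.3491 -0.048   0.009 ]
lid_tab 0.95 [326.2 160.7] [0.5186 0.15   0.0115]
lid_tab 0.9 [198.1 280.9] [0.338  0.2164 0.0115]
row [-0.01 -0.01  5.07] [ 0. -0.  0.] tcp [0.4763 0.1329 0.2142] q6 1.13 t 4.4
```

View pics/w2.png

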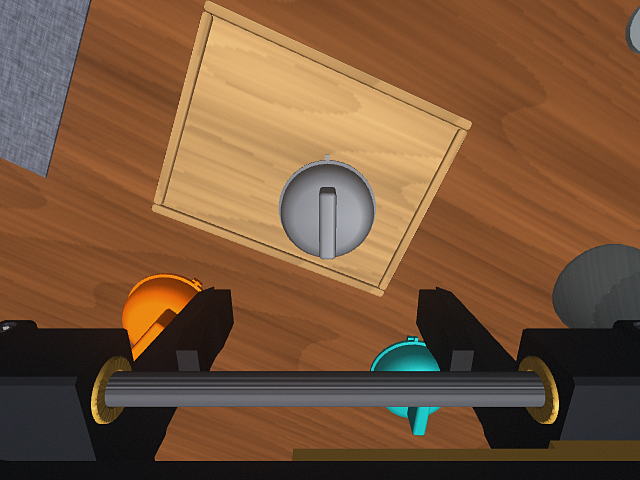

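The grey lid is at (327,208) and its bar runs vertically in the image, so the yaw is aligned. It lies well between the fingers. I'll refine the collar and lid centres, then grasp.

```bash
python3 - <<'E'
from h import *
from scipy.optimize import least_squares
f=env.grab_frame("wrist")
# outer flange circle by mask
d=env.outline_of("lid",f)[0]; print(d["uv"],d["p"])
c=max(cv2.findContours(d["mask"].astype(np.uint8),0,1)[0],key=len).reshape(-1,2)
W=np.array([atz(f,u,.025)[:2] for u in c])
r=least_squares(lambda p:np.hypot(*(W-p[:2]).T)-.048,[.476,.133],loss="soft_l1",f_scale=.0005);print("flange",r.x,np.median(np.abs(r.fun)))
for u in((327.5,158),):print("ptr",atz(f,u,.025))
a,b=atz(f,(328,187.5),.086),atz(f,(327.5,258),.086);print("bar",a,b,(a+b)/2,np.degrees(np.arctan2(*(a-b)[1::-1])),np.linalg.norm(a-b))
im=cv2.cvtColor(cv2.imread("pics/w1.png"),cv2.COLOR_BGR2RGB)
E
```

```text
[330.3, 206.6] 0.97
flange [0.47733065 0.12811138] 0.00057365402730334
ptr [0.52246297 0.15152176 0.025     ]
bar [0.50778857 0.14407105 0.086     ] [0.45400927 0.11671969 0.086     ] [0.48089892 0.13039537 0.086     ] 26.957221265761028 0.06033498731504371
```

>>> servo_tool([
  [0, 0.05, 1.2, 0, 0, 0],
  [0, 0.05, 2.4, 0, 0, 0],
  [0, 0.05, 3.6, 0, 0, 0],
  [0, 0.05, 4.5, 0, 0, 0],
  [0, 0.05, 5.05, 0, 0, 0],
  [0, 0.05, 5.05, 0, 0, 0],
  [0, 0.05, 5.05, 0, 0, 0],
])

```text
t: 5.08
tcp_pos: [0.4768, 0.1321, 0.0627]
orientation: [0.972, 0.236, -0.0, -0.0]
wrist_force: [-0.1, -0.7, 0.6]
finger_gap: 0.0881
gripper_force: 0.0
```

>>> servo_tool([
  [0, 0, 0, 0, 0, 0],
  [0, 0, 0, 0, 0, 0],
  [0, 0, 0, 0, 0, 0],
  [0, 0, 0, 0, 0, 0],
  [0, 0, 0, 0, 0, 0],
  [0, 0, 0, 0, 0, 0],
  [0, 0, 0, 0, 0, 0],
  [0, 0, 0, 0, 0, 0],
  [0, 0, 0, 0, 0, 0],
  [0, 0, 0, 0, 0, 0],
], fingers=-1, newtons=40)

```text
t: 5.92
tcp_pos: [0.4768, 0.1322, 0.0626]
orientation: [0.972, 0.236, -0.0, -0.0]
wrist_force: [0.6, 0.2, -0.5]
finger_gap: 0.0235
gripper_force: 0.0
```

>>> servo_tool([
  [0, 0, 0, 0, 0, 0],
  [0, 0, 0, 0, 0, 0],
  [0, 0, 0, 0, 0, 0],
  [0, 0, 0, 0, 0, 0],
  [0, 0, 0, 0, 0, 0],
])

```text
t: 6.33
tcp_pos: [0.4767, 0.1322, 0.0625]
orientation: [0.972, 0.236, -0.0, -0.0]
wrist_force: [-0.0, 0.6, -1.4]
finger_gap: 0.0138
gripper_force: 39.9
```

>>> servo_tool([
  [0, 0, -0.3, 0, 0, 0],
  [0, 0, -1.2, 0, 0, 0],
  [0, 0, -2.4, 0, 0, 0],
  [0, 0, -3.6, 0, 0, 0],
  [0, 0, -4.8, 0, 0, 0],
  [0, 0, -5.6, 0, 0, 0],
  [0, 0, -5.6, 0, 0, 0],
  [0, 0, -5.6, 0, 0, 0],
])

```text
t: 7.0
tcp_pos: [0.4769, 0.1322, 0.2316]
orientation: [0.972, 0.236, 0.001, 0.0]
wrist_force: [-0.3, -0.4, -2.4]
finger_gap: 0.0135
gripper_force: 39.9
```

```bash
python3 - <<'E'
from h import *
s=env.observe();T=R.from_quat(s["orientation"]);t=np.array(s["tcp_pos"]);print(t,s["finger_gap"])
f=env.grab_frame("wrist"); save(f,"w3.png")
fs=[env.grab_frame(n) for n in("scene","side")]
for k in("lid","lid_grip"):
    us=[]
    for g in fs:
        e=t+T.apply([0,0,-.019-(0 if k=="lid_grip" else -.072)]); pe=proj(g,e)
        L=[d for d in env.landmark_of(k,g) if np.linalg.norm(np.array(d["uv"])-pe)<25]
        print(k,pe,[np.round(d["uv"],1) for d in L]); us.append(ray(g,L[0]["uv"]) if L else None)
    if None not in us: p=tri(us);print(p,T.inv().apply(p-t))
delta([.5315,-.192,.235],np.radians(-29.6))
E
```

```text
[0.47693892 0.13219954 0.23163595] 0.013514297164882174
lid [359.70560934 156.97238498] [array([342.3, 171.7]), array([357.7, 155.8])]
lid [353.54056162 262.03084923] [array([358.6, 263.2])]
[0.46531836 0.10363303 0.14759692] [-0.02359366  0.01998108  0.08401034]
lid_grip [361.28063817 123.31232784] [array([361.7, 124.2])]
lid_grip [355.08418137 229.28543994] [array([358.5, 232.9])]
[0.47249431 0.13606779 0.24625502] [-0.00214723 -0.00546104 -0.01462879]
row [-3.33 10.44 -0.17] [0.   0.02 9.48] tcp [0.4766 0.1322 0.2299] q6 1.13 t 7.35
```

View pics/w3.png

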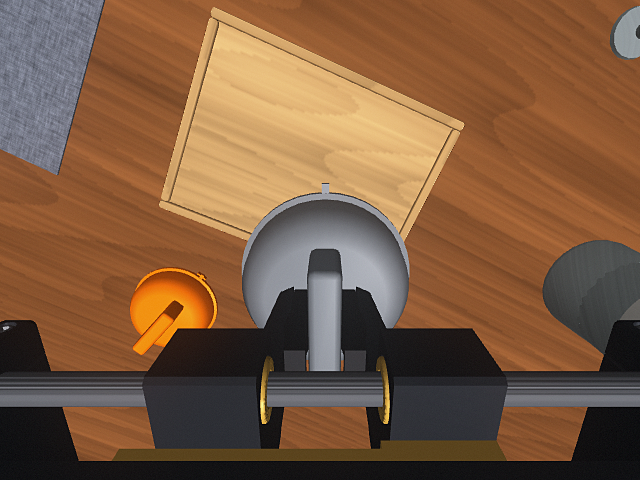

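The lid is held squarely and is off the tray. Its flange spans columns 243–409, with the pointer at (325,184). Next: the lid's offset in the tool, and wrist-camera bias.

```bash
cat > fl.py <<'E'
from h import *
from scipy.optimize import least_squares
def flange(f,g=None):
    s=env.observe();T=R.from_quat(s["orientation"]);t=np.array(s["tcp_pos"])
    d=env.outline_of("lid",f)
    e=proj(f,t+T.apply([0,0,.037])); d=min(d,key=lambda d:np.linalg.norm(np.array(d["uv"])-e))
    c=max(cv2.findContours(d["mask"].astype(np.uint8),0,1)[0],key=len).reshape(-1,2)
    c=c[c[:,1]<e[1]+10]
    W=np.array([T.inv().apply(atz(f,u,t[2]-.037)-t)[:2] for u in c])
    r=least_squares(lambda p:np.hypot(*(W-p[:2]).T)-.048,[0,0],loss="soft_l1",f_scale=.0005)
    print("lid centre in tool (wrist cam)",r.x,np.median(np.abs(r.fun)),len(c))
if __name__=="__main__":
    f=env.grab_frame("wrist"); flange(f)
    s=env.observe();T=R.from_quat(s["orientation"]);t=np.array(s["tcp_pos"])
    print("ptr",T.inv().apply(atz(f,(325,193),t[2]-.035)-t),T.inv().apply(atz(f,(325,184),t[2]-.035)-t),T.inv().apply(atz(f,(325,253),t[2]+.024)-t))
E
python3 fl.py
```

```text
lid centre in tool (wrist cam) [-0.00022851  0.00193604] 0.0002234002887401762 269
ptr [0.04781236 0.00181983 0.03496003] [0.05256292 0.00182003 0.03495613] [ 0.03720769  0.00174234 -0.02403125]
```

>>> servo_tool([
  [-0.3, 1, -0.4, 0, 0, 0.9],
  [-0.6, 2, -0.4, 0, 0, 1.8],
  [-1.0, 3.2, -0.4, 0, 0, 2.9],
  [-1.4, 4.4, -0.4, 0, 0, 4.0],
  [-1.8, 5.6, -0.4, 0, 0, 5.1],
  [-2.2, 6.8, -0.4, 0, 0, 6.2],
  [-2.6, 8.0, -0.4, 0, 0, 7.3],
  [-3.0, 9.2, -0.4, 0, 0, 8.4],
  [-3.2, 10, -0.4, 0, 0, 9.1],
  [-3.33, 10.44, -0.4, 0, 0, 9.48],
  [-3.33, 10.44, -0.4, 0, 0, 9.48],
  [-3.33, 10.44, -0.4, 0, 0, 9.48],
  [-3.33, 10.44, -0.4, 0, 0, 9.48],
])

```text
t: 8.53
tcp_pos: [0.5315, -0.1905, 0.2427]
orientation: [0.967, -0.254, -0.0, -0.0]
wrist_force: [-0.3, 0.7, -0.9]
finger_gap: 0.0132
gripper_force: 39.9
```

```bash
python3 - <<'E'
from h import *
s=env.observe();print(s["tcp_pos"],s["finger_gap"],s["qpos"][5],s["t"])
f=env.grab_frame("wrist");fs=[env.grab_frame(n) for n in("scene","side")]
o=[]
for g,(x,y,w,h) in zip([f]+fs,[(200,90,240,180),(170,160,120,150),(270,70,120,150)]):
    o.append(cv2.resize(g["image"][y:y+h,x:x+w],(400,300) if w==240 else (400,500),interpolation=cv2.INTER_CUBIC))
save(f,"w4full.png"); save(fs[0],"s4.png"); save(fs[1],"d4.png")
cv2.imwrite("pics/c4.png",cv2.cvtColor(np.hstack(o[1:]),cv2.COLOR_RGB2BGR))
E
python3 fl.py
```

```text
[ 0.53154571 -0.1905004   0.24266323] 0.013166666251078324 1.532793378935108 8.5333
lid centre in tool (wrist cam) [0.00067125 0.00053693] 0.0002509879385855368 275
ptr [0.04879433 0.00029522 0.0350141 ] [0.05355521 0.00029185 0.03501547] [ 0.03805804  0.00020934 -0.02398901]
```

View pics/w4full.png

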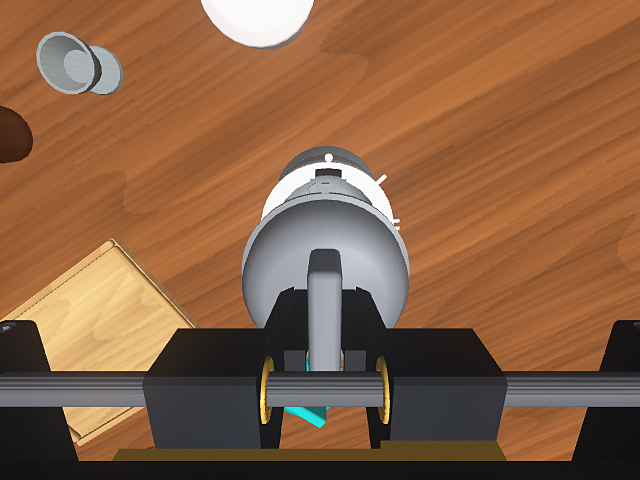

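View pics/c4.png

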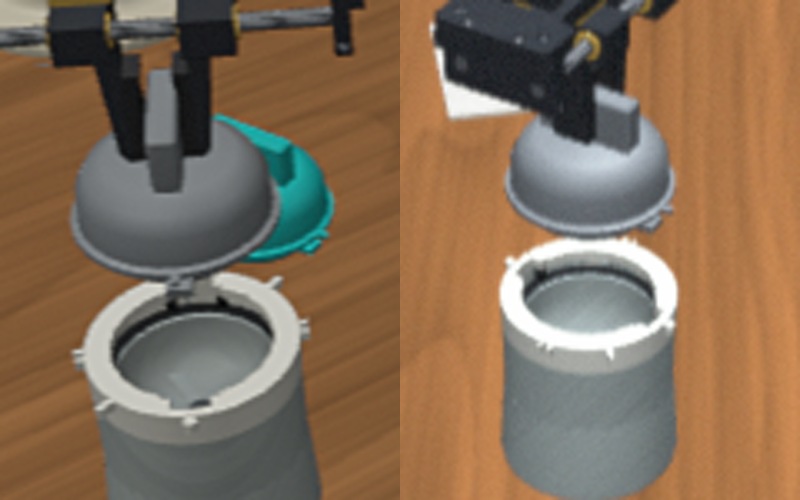

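The lid hangs just over the collar. In the wrist view the far notch dot is at (328.5,157). The scene and side crops show the lid roughly above the collar. I'll compare lid and collar within the same frames so that the calibration bias cancels.

```bash
python3 - <<'E'
from h import *
from scipy.optimize import least_squares
s=env.observe();T=R.from_quat(s["orientation"]);t=np.array(s["tcp_pos"])
tool=lambda p:T.inv().apply(p-t)
def lidc(f,w):
    e=proj(f,t+T.apply([0,0,.037])); d=min(env.outline_of("lid",f),key=lambda d:np.linalg.norm(np.array(d["uv"])-e))
    c=max(cv2.findContours(d["mask"].astype(np.uint8),0,1)[0],key=len).reshape(-1,2)
    c=c[c[:,1]<e[1]+10] if w else c[c[:,1]>e[1]]
    W=np.array([atz(f,u,t[2]-.037)[:2] for u in c])
    r=least_squares(lambda p:np.hypot(*(W-p).T)-.048,t[:2],loss="soft_l1",f_scale=.0005); return r.x-t[:2],np.median(abs(r.fun))
for n,uv in(("wrist",[(328.5,157)]),("scene",[(228.25,240.5),(227.5,286.75)]),("side",[(303,149),(351,167)])):
  for _ in range(2):
    f=env.grab_frame(n); b,q=lidc(f,n=="wrist")
    D=[atz(f,u,.125)[:2] for u in uv]
    if n=="wrist": D=[D[0]-.0557*T.as_matrix()[:2,0]]
    c=np.mean(D,0); print(n,"bias",np.round(b,4),round(q,4),"collar",np.round(c,4),"corr",np.round(c-b,4))
E
```

```text
wrist bias [ 0.0007 -0.0012] 0.0002 collar [ 0.5329 -0.1958] corr [ 0.5322 -0.1946]
wrist bias [ 0.0005 -0.0015] 0.0002 collar [ 0.5328 -0.1962] corr [ 0.5323 -0.1947]
scene bias [0.0012 0.0008] 0.0009 collar [ 0.5336 -0.1914] corr [ 0.5324 -0.1922]
scene bias [0.0016 0.0003] 0.0007 collar [ 0.5336 -0.1914] corr [ 0.5321 -0.1917]
side bias [-0.0035  0.0047] 0.0016 collar [ 0.5296 -0.1896] corr [ 0.5331 -0.1943]
side bias [-0.0028  0.0059] 0.0009 collar [ 0.5296 -0.1896] corr [ 0.5324 -0.1955]
```

```bash
python3 -c "
from h import *
delta([.5323,-.1937,.185],np.radians(-29.7))"
```

```text
row [0.05 0.04 1.92] [-0.    0.    0.02] tcp [ 0.5316 -0.192   0.2426] q6 1.53 t 9.3833
```

```bash
python3 - <<'E'
from h import *
from scipy.optimize import least_squares
P=[];Rl=[]
for n in ("wrist","scene","side")*3:
    f=env.grab_frame(n); s=env.observe();P.append(s["tcp_pos"]);t=np.array([.5317,-.192,.2426]);T=R.from_quat(s["orientation"])
    e=proj(f,t+T.apply([0,0,.037])); d=min(env.outline_of("lid",f),key=lambda d:np.linalg.norm(np.array(d["uv"])-e))
    c=max(cv2.findContours(d["mask"].astype(np.uint8),0,1)[0],key=len).reshape(-1,2)
    c=c[c[:,1]<e[1]+10] if n=="wrist" else c[c[:,1]>e[1]]
    W=np.array([atz(f,u,t[2]-.037)[:2] for u in c])
    l=least_squares(lambda p:np.hypot(*(W-p).T)-.048,t[:2],loss="soft_l1",f_scale=.0005).x
    uv={"wrist":[(328.5,157)],"scene":[(228.25,240.5),(227.5,286.75)],"side":[(303,149),(351,167)]}[n]
    k=np.mean([atz(f,u,.125)[:2] for u in uv],0)-(.0557*T.as_matrix()[:2,0] if n=="wrist" else 0)
    Rl.append(k-l); print(n,np.round(k-l,4))
print(np.mean(P,0),np.std(P,0)); m=np.mean(Rl,0); print(m,"tool units",T.inv().apply([*m,0])/.03)
E
```

```text
wrist [ 0.0007 -0.0035]
scene [ 0.0005 -0.0007]
side [ 0.0019 -0.0034]
wrist [ 0.0008 -0.0036]
scene [-0.0004 -0.0005]
side [ 0.0016 -0.0022]
wrist [ 0.0007 -0.0035]
scene [ 0.0007 -0.0011]
side [ 0.0018 -0.004 ]
[ 0.53159583 -0.19199425  0.24262151] [7.93533405e-06 1.20831493e-05 9.14263895e-06]
[ 0.00091976 -0.00250503] tool units [6.79028416e-02 5.74595101e-02 5.56715642e-07]
```

>>> servo_tool([
  [0.07, 0.06, 0.5, 0, 0, 0],
  [0.07, 0.06, 1.1, 0, 0, 0],
  [0.07, 0.06, 1.6, 0, 0, 0],
  [0.07, 0.06, 1.9, 0, 0, 0],
  [0.07, 0.06, 1.9, 0, 0, 0],
  [0.07, 0.06, 1.9, 0, 0, 0],
])

```text
t: 10.78
tcp_pos: [0.5326, -0.1947, 0.1859]
orientation: [0.967, -0.255, 0.0, -0.0]
wrist_force: [1.2, -0.9, -1.1]
finger_gap: 0.0134
gripper_force: 39.9
```

```bash
python3 - <<'E'
from h import *
o=[]
for n,(x,y,w,h) in (("scene",(180,190,100,125)),("side",(275,90,100,125))):
    f=env.grab_frame(n); o.append(cv2.resize(f["image"][y:y+h,x:x+w],(400,500),interpolation=cv2.INTER_CUBIC))
cv2.imwrite("pics/c5.png",cv2.cvtColor(np.hstack(o),cv2.COLOR_RGB2BGR)); s=env.observe();print(s["tcp_pos"],s["wrist_force"],s["t"])
E
```

```text
[ 0.53292738 -0.19482097  0.18670336] [-0.03779577  0.3498433  -1.02799645] 10.8833
```

View pics/c5.png

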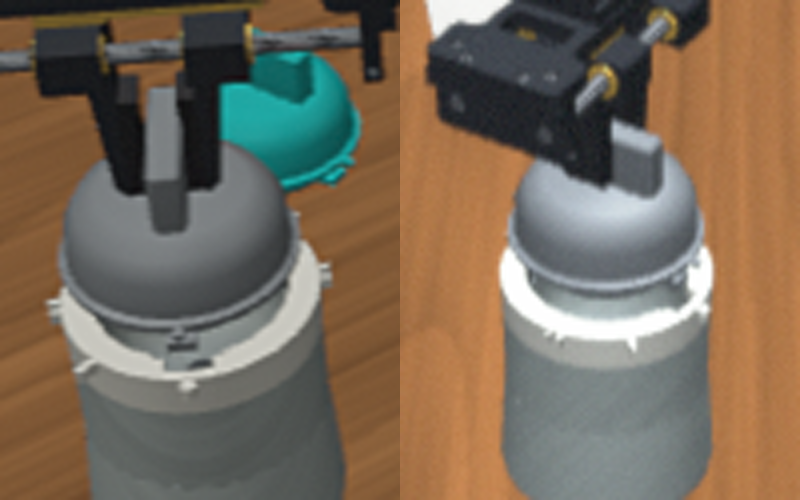

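The lid is just above the collar, with its tab over the notch. The lid may sit slightly left in the scene view, at column 225 against 228, so I'll measure again at this height.

```bash
cat > rel.py <<'E'
from h import *
from scipy.optimize import least_squares
Rl=[]
for n in ("wrist","scene","side")*2:
    f=env.grab_frame(n); s=env.observe();t=np.array(s["tcp_pos"]);T=R.from_quat(s["orientation"])
    e=proj(f,t+T.apply([0,0,.037])); d=min(env.outline_of("lid",f),key=lambda d:np.linalg.norm(np.array(d["uv"])-e))
    c=max(cv2.findContours(d["mask"].astype(np.uint8),0,1)[0],key=len).reshape(-1,2)
    c=c[c[:,1]<e[1]+10] if n=="wrist" else c[c[:,1]>e[1]]
    W=np.array([atz(f,u,t[2]-.037)[:2] for u in c])
    q=least_squares(lambda p:np.hypot(*(W-p).T)-.048,t[:2],loss="soft_l1",f_scale=.0005);l=q.x
    if n=="wrist":
        g=f["image"].astype(int).min(2)[130:190,290:360]; save(f,"wl.png")
        print("lid in tool",T.inv().apply([*(l-t[:2]),0])); continue
    uv={"scene":[(228.25,240.5),(227.5,286.75)],"side":[(303,149),(351,167)]}[n]
    k=np.mean([atz(f,u,.125)[:2] for u in uv],0)
    # independent: collar outline lower arc from grinder mask not used
    Rl.append(k-l); print(n,np.round(k-l,4),np.median(abs(q.fun)),"tool mm",np.round(T.inv().apply([*(k-l),0])*1000,1))
print(t)
E
python3 rel.py
```

```text
lid in tool [8.00990195e-04 6.19752162e-04 1.51717464e-06]
scene [0.0004 0.0019] 0.0009804318350197377 tool mm [-0.6 -1.8 -0. ]
side [ 0.0012 -0.0003] 0.0009552606993267834 tool mm [ 1.2 -0.3  0. ]
lid in tool [1.29227714e-03 6.24026191e-04 3.80595427e-07]
scene [0.0013 0.0008] 0.0011838576066823328 tool mm [ 0.7 -1.3  0. ]
side [ 0.1691 -0.2537] 0.0040147270314221176 tool mm [272.4 137.1   0. ]
[ 0.53254692 -0.19459438  0.18565517]
```

>>> servo_tool([
  [0.01, -0.025, 0.1, 0, 0, 0],
  [0.01, -0.025, 0.2, 0, 0, 0],
  [0.01, -0.025, 0.3, 0, 0, 0],
  [0.01, -0.025, 0.4, 0, 0, 0],
  [0.01, -0.025, 0.4, 0, 0, 0],
])

```text
t: 11.9
tcp_pos: [0.5329, -0.1939, 0.1728]
orientation: [0.967, -0.255, -0.001, -0.0]
wrist_force: [-0.1, 0.5, -1.3]
finger_gap: 0.0136
gripper_force: 39.9
```

>>> servo_tool([
  [0, 0, 0.08, 0, 0, 0],
  [0, 0, 0.15, 0, 0, 0],
  [0, 0, 0.22, 0, 0, 0],
  [0, 0, 0.28, 0, 0, 0],
  [0, 0, 0.28, 0, 0, 0],
])

```text
t: 12.32
tcp_pos: [0.533, -0.194, 0.1648]
orientation: [0.967, -0.255, -0.0, -0.0]
wrist_force: [-0.2, 0.5, -0.5]
finger_gap: 0.0139
gripper_force: 39.9
```

>>> servo_tool([
  [0, 0, 0.04, 0, 0, 0],
  [0, 0, 0.06, 0, 0, 0],
  [0, 0, 0.06, 0, 0, 0],
  [0, 0, 0.06, 0, 0, 0],
])

```text
t: 12.65
tcp_pos: [0.5333, -0.1943, 0.1643]
orientation: [0.967, -0.255, 0.001, 0.0]
wrist_force: [-2.1, -0.4, 5.8]
finger_gap: 0.0138
gripper_force: 40.0
```

Seated with a light 6 N push. Now the twist, clockwise from above (positive about tool z).

>>> servo_tool([
  [0, 0, -0.02, 0, 0, 0.4],
  [0, 0, -0.02, 0, 0, 0.8],
  [0, 0, -0.02, 0, 0, 1.2],
  [0, 0, -0.02, 0, 0, 1.6],
  [0, 0, -0.02, 0, 0, 2.0],
  [0, 0, -0.02, 0, 0, 2.4],
  [0, 0, -0.02, 0, 0, 2.8],
  [0, 0, -0.02, 0, 0, 3.2],
  [0, 0, -0.02, 0, 0, 3.6],
  [0, 0, -0.02, 0, 0, 4.0],
  [0, 0, -0.02, 0, 0, 4.0],
], newtons=50)

```text
t: 13.57
tcp_pos: [0.5332, -0.194, 0.1644]
orientation: [0.892, -0.451, 0.0, -0.0]
wrist_force: [-1.7, 0.6, 2.8]
finger_gap: 0.0135
gripper_force: 50.0
```

```bash
python3 - <<'E'
from h import *
s=env.observe();print(s["tcp_pos"],s["wrist_force"],s["torque"],R.from_quat(s["orientation"]).as_matrix()[:,0],s["qpos"][5],s["t"])
E
```

```text
[ 0.53324369 -0.19402374  0.16441078] [-1.71213549  0.58582564  2.77222665] [0.25777029 0.11279284 0.1378273 ] [ 5.92493798e-01 -8.05574941e-01  3.38013750e-04] 1.9519585467056144 13.5667
```

Reaction torque is 0.14 N m and the side forces are small, so the tabs are pushing the ring. I'll continue to 45°.

>>> servo_tool([
  [0, 0, 0, 0, 0, 0.4],
  [0, 0, 0, 0, 0, 0.8],
  [0, 0, 0, 0, 0, 1.2],
  [0, 0, 0, 0, 0, 1.6],
  [0, 0, 0, 0, 0, 2.0],
  [0, 0, 0, 0, 0, 2.4],
  [0, 0, 0, 0, 0, 2.8],
  [0, 0, 0, 0, 0, 3.2],
  [0, 0, 0, 0, 0, 3.5],
  [0, 0, 0, 0, 0, 3.5],
  [0, 0, 0, 0, 0, 3.5],
  [0, 0, 0, 0, 0, 3.5],
  [0, 0, 0, 0, 0, 3.5],
])

```text
t: 14.65
tcp_pos: [0.533, -0.1942, 0.1645]
orientation: [0.796, -0.605, -0.0, 0.0]
wrist_force: [-5.4, 0.7, 5.2]
finger_gap: 0.0138
gripper_force: 50.0
```

```bash
python3 - <<'E'
from h import *
f=env.grab_frame("wrist");g=env.grab_frame("scene");h=env.grab_frame("side")
s=env.observe();print(s["tcp_pos"],s["wrist_force"],s["torque"],R.from_quat(s["orientation"]).as_rotvec(degrees=True),np.degrees(np.arctan2(*R.from_quat(s["orientation"]).as_matrix()[1::-1,0])),s["t"])
o=[cv2.resize(a["image"][y:y+v,x:x+w],(266 if w<130 else 268,400),interpolation=cv2.INTER_CUBIC) for a,(x,y,w,v) in((g,(180,200,80,120)),(h,(285,90,80,120)),(f,(230,130,200,300)))]
cv2.imwrite("pics/c6.png",cv2.cvtColor(np.hstack(o),cv2.COLOR_RGB2BGR))
E
```

```text
[ 0.53297293 -0.19419713  0.16448604] [-4.90175101  0.58364609  6.00428005] [0.25927232 0.67787915 0.23642982] [ 1.43283059e+02 -1.08907981e+02  9.51966126e-04] -74.47618231257687 14.8
```

View pics/c6.png

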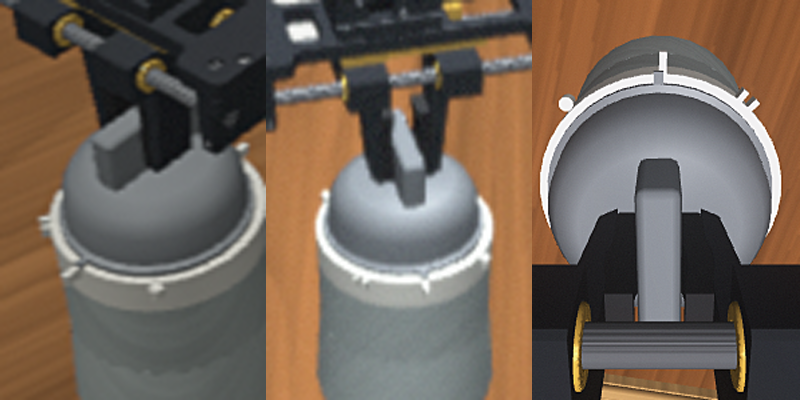

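The wrist crop shows the lid's pointer lined up with the long pulse rib at crop (660,70), and the flange flat on the rim. The spring pushes back 0.24 N m and the grip holds at 50 N, so I'm handing in.

```bash
python3 -c "
from rig import env
print(env.finish_job())"
```

```text
the job is handed in; nothing more can be done
None
```

The lid is seated on the grinder, twisted about 45° clockwise to the pulse mark and held there at 50 N. I handed the job in at about 15 s; no verdict came back.

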